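# Bath bomb from the child-locked display case

## Robot

A 6-joint arm with a two-finger parallel gripper is mounted at the origin on the work surface. World frame = base frame: x ahead of the robot, y to its left, z up, the work surface at z = 0. Lengths are in mm, angles in rad, forces in N, time in s.
With the tool pointing down it reaches from about 325 to 750 mm from the base axis. Payload 7.6 kg.
Tool frame: the origin (TCP) lies between the finger pads; the fingertips stand 22 mm ahead of it and the grasp point (between the pads) lies 3 mm ahead of it (robot.tips_ahead is the distance from the TCP to the fingertips, in mm); z points along the fingers, y is the line along which they close (so a half turn about z gives the same grasp; the last joint's range is limited). The gripper opens to 85 mm and grips with 20 to 120 N. Pads are 22 mm wide; open, the fingers measure 114 mm over their backs; the gripper's body (76 mm by 85 mm) begins 54 mm behind the grasp point. The pads swing forward as they close: fully open they stand 13 mm farther back than shut.
Start: joints at [-1.197, 0.052, 1.401, -0, 1.689, -0.07], TCP at [225.448, -474.152, 217.123] pointing down, gripper open.
Joint ranges: [-2.9, 2.9], [-0.91, 2.17], [0.12, 2.37], [-1.06, 4.2], [0.26, 2.73], [-2.93, 2.93]. Speed limits (rad/s): [2.57, 2.57, 3.01, 3.14, 3.14, 3.14].

## Interface

Orientations are given as a unit quaternion [w, x, y, z].
In Python, from cell import robot, eyes, job_done gives the robot as it stands.
- The arm moves only by the shell command python3 -m jog 'ROWS' [FORCE]. ROWS is JSON, a list of rows, each a list of 3 entries, a list of its own where there are three numbers: the turn, a rotation vector about the tool's x, y, z in rad, then the shift along the tool's x, y, z in mm, then the opening in per cent of the stroke, from 0 (shut) to 100 (fully open). In form: [[[ax, ay, az], [dx, dy, dz], claw], ...]. A call has 1 to 12 rows; each row is the pose to reach, as a shift and turn from the pose commanded when the call began, along the tool's axes at that moment; what a row does not reach only later rows make up. A row lasts 1/12 s, in which the tool goes at most 41.7 mm and 7.16 degrees, less where a joint would pass 70% of its speed; a pose out of reach is approached as far as the arm can. A call with a gripper value outside its range is refused whole. The fingers move at their own pace and stop on an object; FORCE is the grip in N (left out, the last holds). Time passes only in rows, so rows that repeat a pose let the fingers close. It gives the time, the measured TCP pose, the force, the opening and the grip force at its end, in the units of the state.
- robot.read_state(): the state, without advancing time (a new reading comes with each control period).
- eyes.snapshot(name): name is "scene" or "top" or "wrist"; returns a dict with "color" (480x640x3 uint8, red, green, blue), "fx", "fy", "cx", "cy" (pixels), "k1" (the pictures are not rectified: a ray, as slopes to the right and down, at radius r is drawn at 1 + k1 r^2 times it, then the intrinsics apply), "position" and "orientation" of the camera in the world. Camera axes: x right, y down, z forward; pixel columns grow to the right and rows downward; lengths in mm; the calibration is good to about 2 mm. A picture is of the moment at which its call begins. There is no depth.
- job_done(): hands the job in; it is judged then, once.
The state is a dict: "time_s": time; "joint_positions": joint angles; "dq": joint speeds; "joint_efforts": joint torques, N m; "tool_pos": TCP position; "ee_rot": TCP orientation; "wrist_force": force on the tool from outside, world axes, zero at the start; "ft_torque": the same for the moment, N m; "opening": finger opening in mm; "finger_force": force on a finger pad.
Only numpy, scipy, OpenCV 4.12 (cv2) and the standard library are available. Lean on these libraries where they do the work, as an engineer would, in place of code of your own. Each camera call takes 0.05 s, during which the arm holds its last target. There are 200 camera calls.

## Task

A customer wants the last bath bomb from the display case. The door opens only a crack before its child-safety catch stops it: press the catch down through the gap while you pull the door, swing the door wide open and leave it so for restocking. Then take out the bath bomb and set it down gently, without dropping it, in a free hollow of the wooden tray beside the two already there, leaving everything else standing where it is.

Things in the scene. Friction and masses are not known exactly. Their poses are not given: they have to be found in the camera images.
- case: (Sizes in mm throughout.) Display case fixed to the counter: pine frame, clear top, back and sides; 190 deep (x), 250 wide (y), 275 high. Origin: centre of its underside; its own -x is the front, towards the robot (turned by its yaw), at x = -95. The top's front edge is a pine rail 14 thick, flush with the front. Floor board 16 thick. Behind the door the opening is 218 wide and 261 high.
- door (a joint): Door angle in rad: 0 shut, grows as the door swings towards the robot, about 1.9 fully open. With the catch engaged it stops at about 0.29. Starts shut or slightly ajar. The hinge is lightly stiff: the door stays where it is left. Turns clockwise seen from above.
- door_hinge (a point): Point on the door's upright hinge line, level with the door's top edge (273 above the counter), at the case's left front corner seen from the robot (+y end). Its axes turn with the door: +x out of the inner face (into the case when shut), -y along the door to its free edge. Pine panel 246 wide, 271 high, from x = -16 (outer face) to 0 (inner face).
- door_knob (a point): Middle of the head of the round wooden knob, 28 diameter, 16 long, standing 27 to 43 off the door's outer face; 30 from the free edge and 35 below the door's top edge. Axes as the door's.
- catch (a joint): How far the catch is pressed, in rad: 0 at rest (spring up), 0.4 fully down; it frees the door from about 0.08. Pressing the ridge down 4 to 5 mm gives about 0.2.
- catch_ridge (a point): Top of the finger ridge (24 wide, 13 thick) on the sprung catch arm on the door's inner face: 190 from the hinge line, 26 out from the inner face, at rest 28 below the door's top edge. With the door stopped by the catch the gap here is 54 wide and the ridge lies in it, reachable from above. Pressed straight down: 2.5 mm (about 5 N) frees the door, 4.5 mm takes about 8 N. It springs up when let go.
- catch_tooth (a point): Top of the upright tooth at the far end of the catch arm. The white arm, 16 wide, springs from a 6 thick plate on the door's inner face (plate 30 wide, its top 16 below the door's top edge) and runs about 90 out from that face. The tooth catches behind a white strike under the case's top rail; held down it passes, and is clear of it from 0.5 rad of door angle on.
- bomb_center (a point): Centre of the bath bomb in the case: a white chalky ball, 50 diameter, about 85 g, sitting in a hollow of a wooden block (54 x 54 x 20, fixed) on the case floor about 43 behind the case's front; its centre starts 54 above the counter. Its axes are arbitrary.
- bomb_a_center (a point): Centre of a like bath bomb already in a hollow of the tray: leave it there.
- bomb_b_center (a point): Centre of the other like bath bomb already in a hollow of the tray: leave it there.
- tray: Square wooden tray 180 x 180 x 22, fixed to the counter, with four round hollows 35 wide and 12 deep at (+-42.5, +-42.5) in its own x and y. Origin at the centre of its underside.
- hollow0 (a point): Where the centre of a bath bomb lies when it sits in hollow 0 of the tray (40 above the counter, 18 above the tray's top). Free.
- hollow1 (a point): The same for hollow 1. Free.
- jar_left: Amber candle jar, 70 diameter, 88 high, loose on the counter left of the case. Origin under its centre. Leave alone.
- jar_right: Like jar right of the case. Leave alone.
- oil: Small amber oil bottle, 30 diameter, 75 high, standing loose at the back of the case's floor. Origin under its centre. Leave alone.

How it is judged:
By the outcome, as a careful person would: the job done as asked, in the order asked, and still so for the second after the job is handed in, with the robot touching nothing.
It also fails if it takes over 67 s, if anything falls off the work surface, if the arm or the gripper's body presses on something with over 40 N, if the wrist force passes 120 N, or if a joint passes its speed limit or range.

## Working session

There is one attempt and no reset: what is moved stays moved. The work goes in short steps, Python scripts to look and compute and a shell command to move; the robot and the scene stay as the last step left them, time stands still between calls to the robot, and variables do not carry over. Pictures are saved under pics/ and viewed, at most 10 in all, crops included, and the job is handed in when it is done.

```bash
ls; mkdir -p pics; python3 - <<'E'
from cell import robot, eyes
import cv2, numpy as np
for n in ["scene","top"]:
    s=eyes.snapshot(n)
    cv2.imwrite(f"pics/{n}0.png",s["color"][:,:,::-1])
    print(n,{k:np.round(v,4).tolist() for k,v in s.items() if k!="color"})
print(robot.read_state())
E
```

```text
pics
scene {'fx': 518.1713, 'fy': 518.1713, 'cx': 316.7719, 'cy': 231.4194, 'k1': -0.0407, 'position': [1400.4704, -360.7421, 945.6853], 'orientation': [-0.3512, 0.7733, 0.4791, -0.2214]}
top {'fx': 498.4359, 'fy': 498.4359, 'cx': 314.9257, 'cy': 243.0923, 'k1': -0.0469, 'position': [530.736, 25.7794, 1472.3482], 'orientation': [-0.014, 0.7172, -0.6966, 0.0145]}
{'time_s': 0.1, 'joint_positions': array([-1.19727864e+00,  5.27763975e-02,  1.40162061e+00,  9.27441590e-06,
        1.68859094e+00, -7.03054432e-02]), 'dq': array([ 0.00010763, -0.00136724, -0.00223444, -0.00102366,  0.00071081,
        0.00063307]), 'joint_efforts': array([ 2.14833679e-03, -3.82581604e+01, -3.60984707e+01,  1.31974073e-05,
        4.76341462e-03, -2.14992116e-05]), 'tool_pos': array([ 225.34904064, -473.86079674,  216.35659226]), 'ee_rot': array([-6.90342487e-04,  9.75478149e-01,  2.20095191e-01, -1.00810550e-04]), 'wrist_force': array([-0.352066  , -0.16279784, -1.27030718]), 'ft_torque': array([ 0.00858362, -0.0111783 , -0.0113419 ]), 'finger_force': 0.0, 'opening': 85.28463724827255}
```

View pics/scene0.png

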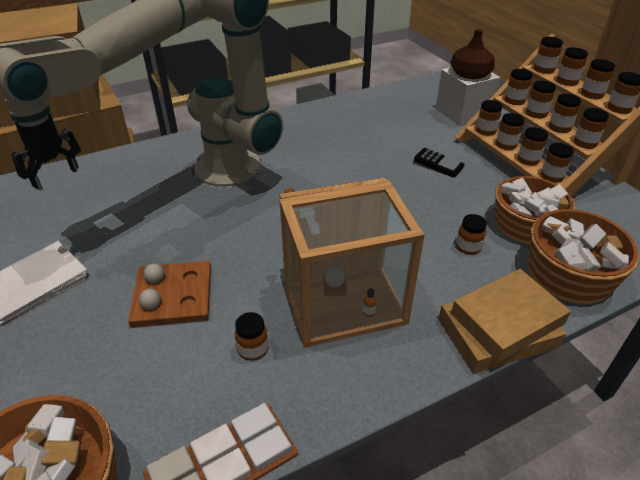

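View pics/top0.png

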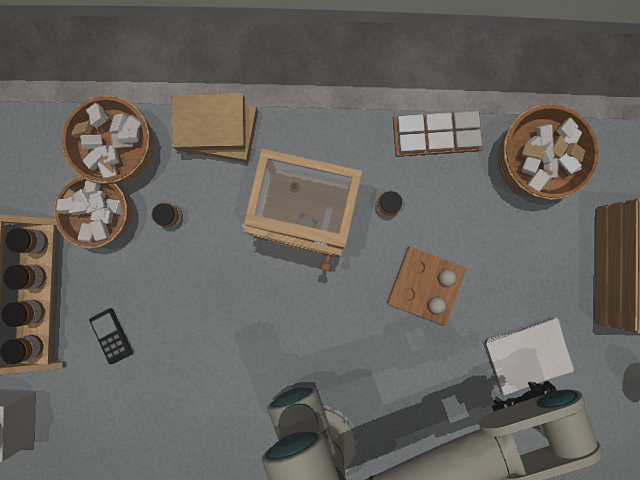

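Scene view: case at about (350,260), tray at (172,293) with two bombs and two free hollows at right. The top view shows the case around (303,200), the knob at about (326,265), the tray at about (427,286) with free hollows near (418,267) and (410,295), and jars at (390,204) and (165,215).

```bash
cat > h.py <<'E'
import numpy as np, cv2
from cell import robot, eyes
from scipy.spatial.transform import Rotation as R
def rot(q): return R.from_quat([q[1],q[2],q[3],q[0]])
def ray(s,u,v):
    K=np.array([[s["fx"],0,s["cx"]],[0,s["fy"],s["cy"]],[0,0,1.]])
    # r-drawn = r(1+k1 r^2): OpenCV model
    p=cv2.undistortPoints(np.array([[[u,v]]],float),K,np.array([s["k1"],0,0,0,0.]))[0,0]
    d=rot(s["orientation"]).apply([p[0],p[1],1.]); return np.array(s["position"],float),d/np.linalg.norm(d)
def plane(s,u,v,z):
    o,d=ray(s,u,v); return o+d*(z-o[2])/d[2]
def proj(s,P):
    K=np.array([[s["fx"],0,s["cx"]],[0,s["fy"],s["cy"]],[0,0,1.]])
    c=rot(s["orientation"]).inv().apply(np.atleast_2d(np.array(P,float))-s["position"])
    q=c[:,:2]/c[:,2:]; q=q*(1+s["k1"]*(q**2).sum(1,keepdims=True))
    return q*[s["fx"],s["fy"]]+[s["cx"],s["cy"]]
def tri(*sr):
    A=0;b=0
    for s,u,v in sr:
        o,d=ray(s,u,v); M=np.eye(3)-np.outer(d,d); A=A+M; b=b+M@o
    return np.linalg.solve(A,b)
def totool(v,q=None):
    q=robot.read_state()["ee_rot"] if q is None else q
    return rot(q).inv().apply(v)
E
python3 - <<'E'
import cv2
i=cv2.imread("pics/top0.png")[140:330,230:480]
cv2.imwrite("pics/topc.png",cv2.resize(i,None,fx=3,fy=3,interpolation=cv2.INTER_CUBIC))
i=cv2.imread("pics/scene0.png")[165:345,270:430]
cv2.imwrite("pics/scenec.png",cv2.resize(i,None,fx=3.3,fy=3.3,interpolation=cv2.INTER_CUBIC))
E
```

```text
(no output)
```

View pics/topc.png

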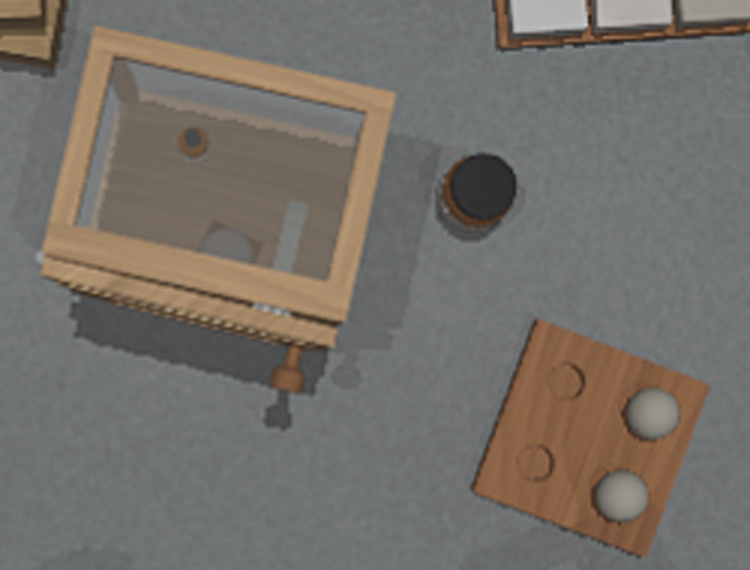

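View pics/scenec.png

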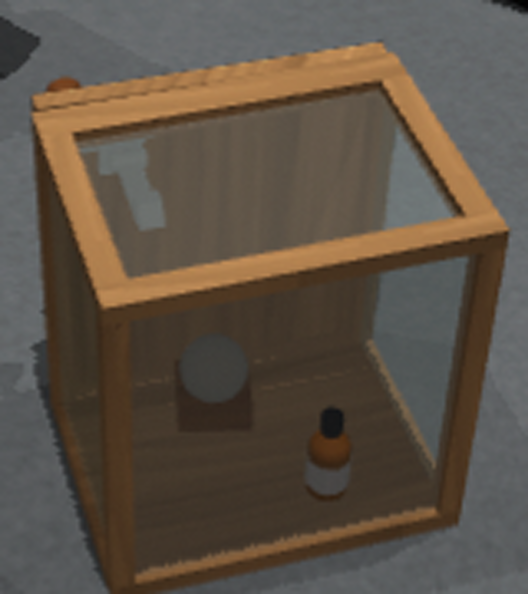

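Top crop: the case-top corners are at (95,28), (395,93), (345,322) and (45,258), the door is slightly ajar, the knob head is at (288,375), the hollows are at (567,380) and (536,462), and the tray bombs are at (652,413) and (620,496). Scene crop: the bomb is at (213,370) and the catch arm is the white strip at (145,185).

```bash
python3 - <<'E'
from h import *
T=eyes.snapshot("top"); S=eyes.snapshot("scene")
t=lambda u,v:((u+.5)/3-.5+230,(v+.5)/3-.5+140)
c=lambda u,v:((u+.5)/3.3-.5+270,(v+.5)/3.3-.5+165)
P=np.array([plane(T,*t(*q),275)[:2] for q in [(95,28),(395,93),(346,322),(45,258)]])
print("corners",P.round(1).tolist())
L=np.linalg.norm
print("sides",L(P[1]-P[0]),L(P[2]-P[1]),L(P[3]-P[2]),L(P[0]-P[3]))
# least-squares rigid fit: case x,y
M=np.array([[95,125],[95,-125],[-95,-125],[-95,125.]])
def fit(M,P):
    a=M-M.mean(0);b=P-P.mean(0);H=a.T@b
    th=np.arctan2(H[0,1]-H[1,0],H[0,0]+H[1,1]);r=np.array([[np.cos(th),-np.sin(th)],[np.sin(th),np.cos(th)]])
    o=P.mean(0)-r@M.mean(0); return o,th,(M@r.T+o-P).round(1).tolist(),r
o,th,res,r=fit(M,P); print("case",o,th,res)
print("front face right/left",o+r@[-95,-125],o+r@[-95,125])
print("bomb nominal", o+r@[-52,0],"bomb scene ray",plane(S,*c(213,370),54))
print("knob ~",plane(T,*t(288,372),238))
print("door outer edge R,L",plane(T,*t(332,347),273),plane(T,*t(43,275),273), "inner edge R",plane(T,*t(342,322),273))
Q=np.array([plane(T,*t(*q),22)[:2] for q in [(536,318),(708,386),(645,556),(472,490)]])
print("tray corners",Q.round(1).tolist())
o2,th2,res2,r2=fit(np.array([[90,90],[90,-90],[-90,-90],[-90,90.]]),Q); print("tray",o2,th2,res2)
for s in (1,-1): print("hollow",o2+r2@[42.5*s,42.5], "bombs",o2+r2@[42.5*s,-42.5])
print("hollow px",plane(T,*t(567,380),20),plane(T,*t(536,462),20),"bombs px",plane(T,*t(652,413),40),plane(T,*t(620,496),40))
print("jarR",plane(T,*t(484,188),88),"oil",plane(S,*c(330,480),10))
W=eyes.snapshot("wrist");print(W["position"],W["orientation"],W["fx"])
E
```

```text
corners [[803.6, 162.3], [757.6, -81.6], [571.6, -46.9], [616.0, 196.1]]
sides 248.2330908400184 189.25548204683236 246.99650427199978 190.65721457588685
case [687.19202886  57.46739191] -0.182639348488646 [[-0.3, 0.8], [0.3, -1.1], [-0.5, -1.3], [0.5, 1.6]]
front face right/left [571.06888643 -48.19913917] [616.47529973 197.6427971 ]
bomb nominal [636.05690612  66.91192588] bomb scene ray [643.13423586  53.84186048  54.        ]
knob ~ [530.2034234  -2.4162075 238.       ]
door outer edge R,L [551.26821525 -36.33249566 273.        ] [602.35988719 197.48707494 273.        ] inner edge R [571.55669464 -43.81542443 273.        ]
tray corners [[589.5, -247.0], [528.1, -416.6], [361.8, -358.3], [421.1, -188.6]]
tray [ 475.12952653 -302.61683287] -0.33852467306515943 [[0.5, -0.6], [2.0, -0.8], [-1.5, 0.7], [-1.0, 0.8]]
hollow [ 529.33154029 -276.64296707] bombs [ 501.10339233 -356.81884663]
hollow [ 449.15566073 -248.41481911] bombs [ 420.92751277 -328.59069867]
hollow px [ 530.09442314 -278.92460647   20.        ] [ 449.74719342 -250.48715056   20.        ] bombs px [ 500.75781376 -357.36760035   40.        ] [ 420.55601376 -328.18019065   40.        ]
jarR [ 706.47061266 -183.48671347   88.        ] oil [739.13220976  98.15209815  10.        ]
[ 290.27409357 -443.70987071  372.04294931] [ 0.12051591  0.83689323 -0.52836148 -0.07694015] 407.85270307417153
```

```bash
python3 -m jog '[[[0,0,0.1],[40,-25,-20],100],[[0,0,0.2],[80,-50,-40],100],[[0,0,0.3],[120,-75,-60],100],[[0,0,0.4],[160,-100,-80],100],[[0,0,0.5],[200,-125,-100],100],[[0,0,0.6],[235,-148,-110],100],[[0,0,0.667],[270,-170,-114],100],[[0,0,0.667],[305,-192,-114],100],[[0,0,0.667],[340,-214,-114],100],[[0,0,0.667],[375,-236,-114],100],[[0,0,0.667],[410,-258,-114],100],[[0,0,0.667],[440,-278,-114],100]]'
python3 - <<'E'
from h import *
s=robot.read_state(); print(s["tool_pos"],s["joint_positions"],robot.tips_ahead)
print("to knob above (tool)",totool(np.array([524,-2,330])-s["tool_pos"]), rot(s["ee_rot"]).as_matrix().round(3).tolist())
E
```

```text
time_s: 1.25
tool_pos: [482.6, -67.0, 330.9]
ee_rot: [0.0, 0.994, -0.111, 0.0]
wrist_force: [0.6, -0.8, 0.6]
opening: 85.6
finger_force: 0.0
[482.55797603 -67.00994553 330.91821989] [-2.13698885e-01 -4.97667934e-02  1.27801526e+00 -1.68213768e-04
  1.91265095e+00  1.58018563e+00] 22.0
to knob above (tool) [ 26.02735525 -72.56926443   0.925276  ] [[0.975, -0.221, 0.001], [-0.221, -0.975, -0.0], [0.001, 0.0, -1.0]]
```

```bash
python3 -m jog '[[[0,0,0],[7,-24,0],100],[[0,0,0],[13,-48,0],100],[[0,0,0],[13,-65,0],100],[[0,0,0],[13,-65,0],100],[[0,0,0],[13,-65,0],100]]'
python3 - <<'E'
from h import *
W=eyes.snapshot("wrist"); cv2.imwrite("pics/w1.png",W["color"][:,:,::-1])
H=np.array([616.5,197.6])
for ph in (0.02,0.05):
    a=.1826+ph;u=np.array([-np.sin(a),-np.cos(a)]);n=np.array([-np.cos(a),np.sin(a)])
    k=H+216*u+51*n; print(ph,k,proj(W,[[*k,238],[*(H+246*u),273],[*(H+246*u+16*n),273],[*H,273]]).round(1).tolist())
print(robot.read_state()["tool_pos"],W["position"])
E
```

```text
time_s: 1.67
tool_pos: [509.0, -8.1, 330.4]
ee_rot: [0.0, 0.994, -0.111, -0.0]
wrist_force: [-0.7, -0.5, -0.4]
opening: 85.5
finger_force: 0.0
0.02 [523.08028182  -3.72003441] [[299.7, 211.0], [354.3, 127.7], [353.9, 159.7], [-141.0, 134.6]]
0.05 [517.08362241  -0.82727601] [[297.3, 221.1], [353.9, 142.6], [352.6, 174.0], [-141.0, 134.6]]
[508.81602341  -8.7970317  330.56518457] [579.10269196 -24.29216047 485.79855403]
```

View pics/w1.png

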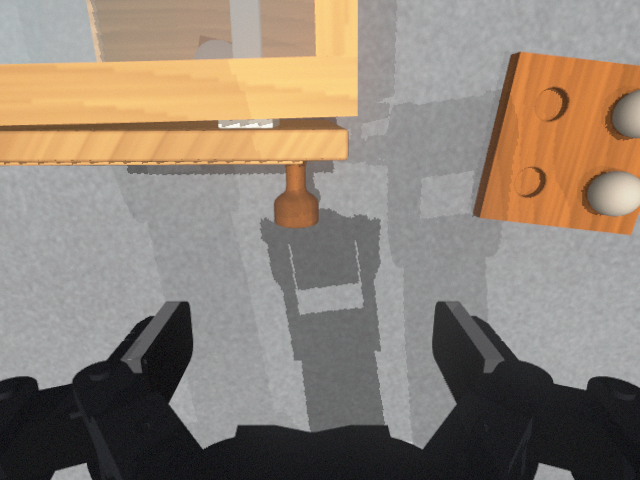

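Wrist view: the door's free edge is at (347,128) to (348,159), the knob head is at (296,209), and the door is only about 0.02 ajar. This agrees with the model to about 3 mm, so I grasp the knob and pull the door to the catch.

```bash
python3 -m jog '[[[0,0,-0.02],[13,-10,0],100],[[0,0,-0.02],[13,-10,30],100],[[0,0,-0.02],[13,-10,60],100],[[0,0,-0.02],[13,-10,89],100],[[0,0,-0.02],[13,-10,89],100],[[0,0,-0.02],[13,-10,89],10],[[0,0,-0.02],[13,-10,89],10],[[0,0,-0.02],[13,-10,89],10],[[0,0,-0.02],[13,-10,89],10],[[0,0,-0.02],[13,-10,89],10],[[0,0,-0.02],[13,-10,89],10]]' 40
python3 -m jog '[[[0,0,0],[0,0,0],10],[[0,0,0.03],[-7,-2,0],10],[[0,0,0.065],[-14,-4,0],10],[[0,0,0.1],[-21,-6,0],10],[[0,0,0.13],[-27.5,-8.5,0],10],[[0,0,0.165],[-34,-11,0],10],[[0,0,0.195],[-41,-14,0],10],[[0,0,0.225],[-46.5,-16.5,0],10],[[0,0,0.25],[-52,-19,0],10],[[0,0,0.25],[-52,-19,0],10]]'
```

```text
time_s: 2.63
tool_pos: [524.1, -1.7, 242.6]
ee_rot: [0.0, 0.995, -0.101, 0.001]
wrist_force: [0.3, -0.1, 1.2]
opening: 12.2
finger_force: 0.0
time_s: 3.47
tool_pos: [476.3, 28.0, 242.0]
ee_rot: [-0.0, 0.974, -0.225, 0.0]
wrist_force: [-0.8, 0.6, -0.1]
opening: 8.6
finger_force: 0.0
```

```bash
python3 - <<'E'
from h import *
W=eyes.snapshot("wrist"); cv2.imwrite("pics/w2.png",W["color"][:,:,::-1])
H=np.array([617,200])
for ph in (0.02,0.27):
    a=.1826+ph;u=np.array([-np.sin(a),-np.cos(a)]);n=np.array([-np.cos(a),np.sin(a)])
    k=H+216*u+51*n; print(ph,k,proj(W,[[*k,238],[*(H+246*u),273],[*(H+246*u+16*n),273]]).round(1).tolist())
E
```

```text
0.02 [523.58028182  -1.32003441] [[325.5, 157.4], [394.5, -48.6], [405.5, 17.7]]
0.27 [476.67710103  28.05092607] [[310.5, 288.5], [407.6, 182.7], [404.2, 232.7]]
```

View pics/w2.png

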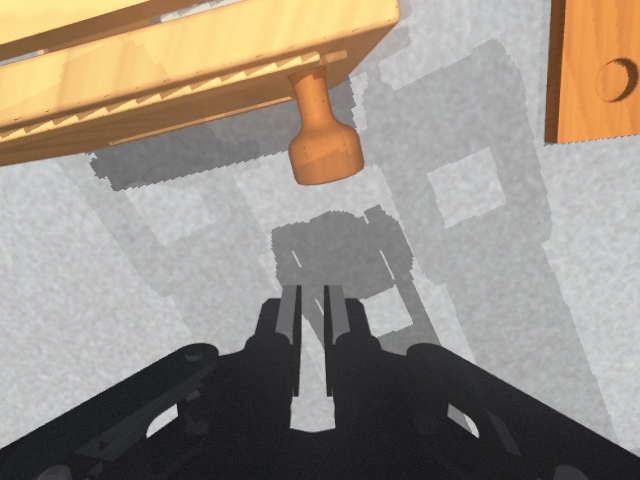

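```bash
python3 - <<'E'
from h import *
W=eyes.snapshot("wrist"); s=robot.read_state()
m=rot(s["ee_rot"]); p=np.array(s["tool_pos"])
print(s["tool_pos"],s["opening"],W["position"],rot(s["ee_rot"]).inv().apply(W["position"]-p), (m.inv()*rot(W["orientation"])).as_matrix().round(3).tolist())
for dx in (-11,0,11):
  for dz in (-20,0,3,22): print(dx,dz,proj(W,[p+m.apply([dx,4,dz]),p+m.apply([dx,19,dz])]).round().tolist())
S=eyes.snapshot("scene"); print(proj(S,[[523.6,-1.3,238]]))
a=S["color"][130:330,200:440,::-1]; cv2.imwrite("pics/s2.png",cv2.resize(a,None,fx=3,fy=3,interpolation=cv2.INTER_CUBIC))
E
```

```text
[476.85138074  27.44035445 241.8700021 ] 8.856380967271988 [541.16161583  -4.2256985  397.42788441] [  71.76275594    0.38645307 -155.52092306] [[0.0, -0.959, -0.283], [1.0, 0.0, -0.0], [0.0, -0.283, 0.959]]
-11 -20 [[322.0, 342.0], [362.0, 342.0]]
-11 0 [[321.0, 316.0], [356.0, 316.0]]
-11 3 [[321.0, 313.0], [356.0, 313.0]]
-11 22 [[320.0, 294.0], [351.0, 294.0]]
0 -20 [[322.0, 315.0], [363.0, 316.0]]
0 0 [[321.0, 292.0], [357.0, 292.0]]
0 3 [[321.0, 289.0], [356.0, 289.0]]
0 22 [[320.0, 273.0], [352.0, 273.0]]
11 -20 [[322.0, 288.0], [364.0, 288.0]]
11 0 [[321.0, 268.0], [358.0, 268.0]]
11 3 [[321.0, 265.0], [357.0, 265.0]]
11 22 [[320.0, 250.0], [353.0, 250.0]]
[[289.56473237 194.23534158]]
```

```bash
python3 - <<'E'
from h import *
S=eyes.snapshot("scene"); s=robot.read_state()
m=rot(s["ee_rot"]); p=np.array(s["tool_pos"])
q=(proj(S,[p+m.apply([0,0,d]) for d in (-40,-20,0,22)])-[200,130])*3
print(q.round().tolist())
E
```

```text
[[276.0, 104.0], [277.0, 126.0], [278.0, 147.0], [279.0, 170.0]]
```

View pics/s2.png

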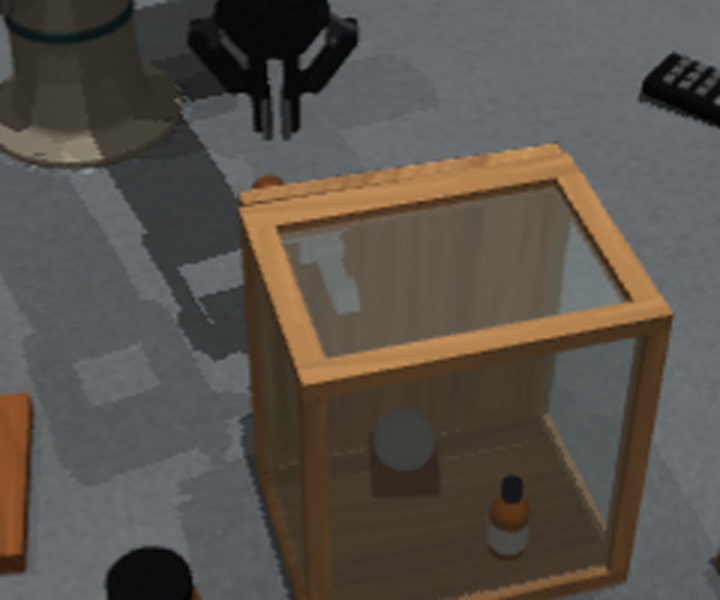

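Scene crop: the nearly shut fingertips end at (277,138), above where the stated tip offset would put them at (279,170). The knob at (267,182) is untouched. I triangulate the tips to get the real offset.

```bash
python3 - <<'E'
from h import *
S=eyes.snapshot("scene"); W=eyes.snapshot("wrist"); s=robot.read_state()
m=rot(s["ee_rot"]); p=np.array(s["tool_pos"])
for y in (136,139):
  P=tri((W,313.5,286),(S,200+277/3-.3,130+y/3-.3)); print(P, m.inv().apply(P-p))
for d in (-25,-15,-5): print(d,proj(W,[p+m.apply([11,0,d])])[0].round(1),((proj(S,[p+m.apply([11,0,d])])[0]-[200,130])*3).round(1))
c=W["color"][270:300,270:370].astype(int).sum(2)
for r in range(0,30,3): print(270+r,''.join('#' if v<150 else ('+' if v<330 else '.') for v in c[r]))
E
```

```text
[487.37176989  21.60415175 261.25367973] [ 11.86849412   0.52198082 -19.64696848]
[485.73055155  22.28221635 257.23191231] [ 10.09616111   0.63010926 -15.62513726]
-25 [310.8 294.7] [276.  128.7]
-15 [310.9 283.2] [276.5 139.5]
-5 [311. 273.] [276.9 150.1]
270 ....................................................................................................
273 ....................................................................................................
276 ....................................................................................................
279 ....................................................................................................
282 ....................................................................................................
285 ......................+..+++++++......................+++++.+...+..+..++............................
288 .............+++++++++++++++++++......................+#++++++++++++++++............................
291 .............+++++++++++++++++++......................++##+++++++++++++++...........................
294 ............+++++++++++++++++#++......................++#++++++++++++++++...........................
297 ............++++++++++++++++++++......................+##+#+++++++++++++++..........................
```

```bash
python3 -m jog '[[[0,0,0],[0,0,-8],100],[[0,0,-0.08],[14,1,-12],100],[[0,0,-0.16],[28,3,-12],100],[[0,0,-0.25],[42,4,-12],100],[[0,0,-0.25],[54.5,5.5,-12],100],[[0,0,-0.25],[54.5,5.5,-5],100],[[0,0,-0.25],[54.5,5.5,15],100],[[0,0,-0.25],[54.5,5.5,28],100],[[0,0,-0.25],[54.5,5.5,39],100],[[0,0,-0.25],[54.5,5.5,39],100]]' 40
python3 -m jog '[[[0,0,0],[0,0,0],15],[[0,0,0],[0,0,0],15],[[0,0,0],[0,0,0],15],[[0,0,0],[0,0,0],15],[[0,0,0],[0,0,0],15],[[0,0,0],[0,0,0],15]]'
```

```text
time_s: 4.6
tool_pos: [522.0, -1.1, 200.0]
ee_rot: [0.0, 0.995, -0.101, -0.002]
wrist_force: [-0.1, 0.5, -0.2]
opening: 85.3
finger_force: 0.0
time_s: 5.1
tool_pos: [523.8, -1.1, 203.7]
ee_rot: [-0.0, 0.995, -0.101, 0.001]
wrist_force: [1.2, 2.1, 4.4]
opening: 26.4
finger_force: 39.4
```

Gripped. Now I pull it to the catch stop.

```bash
python3 -m jog '[[[0,0,0],[0,0,0],15],[[0,0,0.03],[-7,-2,0],15],[[0,0,0.065],[-14,-4,0],15],[[0,0,0.1],[-21,-6,0],15],[[0,0,0.13],[-27.5,-8.5,0],15],[[0,0,0.165],[-34,-11,0],15],[[0,0,0.195],[-41,-14,0],15],[[0,0,0.225],[-46.5,-16.5,0],15],[[0,0,0.25],[-52,-19.3,0],15],[[0,0,0.26],[-54,-20.4,0],15],[[0,0,0.26],[-54,-20.4,0],15]]'
```

```text
time_s: 6.02
tool_pos: [475.2, 30.5, 203.6]
ee_rot: [-0.001, 0.973, -0.229, 0.002]
wrist_force: [5.1, 4.4, 2.5]
opening: 26.6
finger_force: 39.5
```

```bash
python3 -m jog '[[[0,0,0],[0,0,0],60],[[0,0,0],[0,0,0],60],[[0,0,0],[0,0,0],60],[[0,0,0],[0,0,-30],60],[[0,0,0],[0,0,-60],60],[[0,0,-0.1],[0,0,-82],40],[[0,0,-0.22],[15,-5,-82],12],[[0,0,-0.34],[30,-10,-82],12],[[0,0,-0.46],[45,-15,-82],12],[[0,0,-0.58],[60,-20,-82],12],[[0,0,-0.7],[71,-26,-82],12],[[0,0,-0.82],[71,-26,-82],12]]'
python3 -m jog '[[[0,0,-0.12],[0,0,0],12],[[0,0,-0.24],[0,0,0],12],[[0,0,-0.36],[0,0,0],12],[[0,0,-0.48],[0,0,0],12],[[0,0,-0.6],[0,0,0],12],[[0,0,-0.75],[0,0,0],12],[[0,0,-0.75],[0,0,0],12],[[0,0,-0.75],[0,0,0],12]]'
python3 - <<'E'
from h import *
s=robot.read_state(); p=np.array(s["tool_pos"]); m=rot(s["ee_rot"])
W=eyes.snapshot("wrist");T=eyes.snapshot("top")
cv2.imwrite("pics/w3.png",W["color"][:,:,::-1])
print(p,s["opening"],s["joint_positions"].round(2),m.as_matrix().round(3).tolist())
H=np.array([617.2,201.])
for ph in (.24,.28):
  a=.1826+ph;u=np.array([-np.sin(a),-np.cos(a)]);n=np.array([-np.cos(a),np.sin(a)])
  pts=[[*(H+190*u-26*n),245],[*(H+246*u),273],[*(H+246*u+16*n),273],[*(H+216*u+51*n),238]]
  print(ph,proj(W,pts).round().tolist(),proj(T,pts).round(1).tolist())
E
```

```text
time_s: 7.02
tool_pos: [550.9, 20.6, 283.2]
ee_rot: [-0.0, 0.984, 0.18, -0.001]
wrist_force: [-1.0, -0.1, -1.0]
opening: 10.0
finger_force: 0.0
time_s: 7.68
tool_pos: [549.6, 20.8, 284.3]
ee_rot: [-0.0, 0.851, 0.526, -0.0]
wrist_force: [0.4, 0.2, 0.1]
opening: 10.4
finger_force: 0.0
[549.58045181  20.77691916 284.27451666] 10.3765213211198 [-0.03  0.12  1.2  -0.    1.83  0.43] [[0.447, 0.894, -0.001], [0.894, -0.447, -0.0], [-0.001, -0.001, -1.0]]
0.24 [[339.0, 254.0], [291.0, 387.0], [258.0, 388.0], [197.0, 301.0]] [[318.2, 250.1], [334.5, 269.7], [331.6, 275.7], [314.1, 282.8]]
0.28 [[324.0, 257.0], [270.0, 387.0], [237.0, 387.0], [181.0, 298.0]] [[317.2, 253.1], [332.7, 273.4], [329.6, 279.2], [311.7, 285.6]]
```

View pics/w3.png

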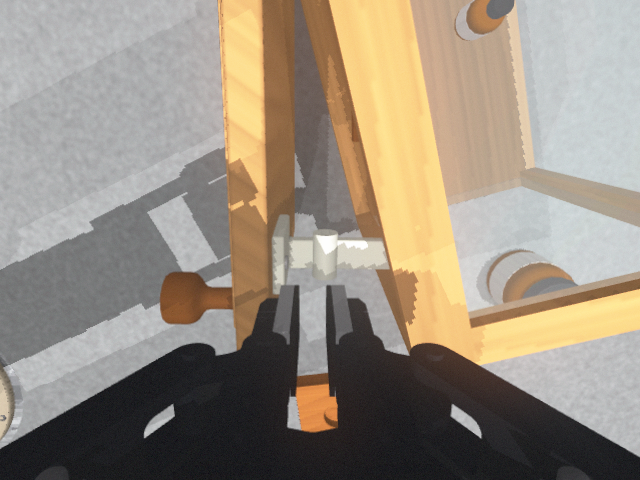

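Wrist view: the catch ridge is at (325,257) in the gap, with the plate at (282,255) and the knob at (181,298). The door angle is about 0.28, as modelled. Next I descend onto the ridge.

```bash
python3 -m jog '[[[0,0,0],[0,0,20],12],[[0,0,0],[0,0,40],12],[[0,0,0],[0,0,50],12],[[0,0,0],[0,0,52],12],[[0,0,0],[0,0,52],12]]' 60; python3 -m jog '[[[0,0,0],[0,0,2],12],[[0,0,0],[0,0,4],12],[[0,0,0],[0,0,4],12]]';python3 -m jog '[[[0,0,0],[0,0,2],12],[[0,0,0],[0,0,3],12],[[0,0,0],[0,0,3],12]]'
```

```text
time_s: 8.2
tool_pos: [550.7, 20.4, 236.5]
ee_rot: [0.002, 0.851, 0.525, 0.002]
wrist_force: [-0.8, -2.5, 13.2]
opening: 10.3
finger_force: 6.9
time_s: 8.45
tool_pos: [551.9, 19.9, 236.3]
ee_rot: [0.004, 0.851, 0.525, 0.005]
wrist_force: [-2.6, -4.5, 27.1]
opening: 10.4
finger_force: 13.8
time_s: 8.7
tool_pos: [552.8, 19.6, 236.2]
ee_rot: [0.006, 0.851, 0.524, 0.007]
wrist_force: [-2.5, -4.9, 37.0]
opening: 10.3
finger_force: 18.9
```

```bash
python3 -m jog '[[[0,0,0],[0,0,-25],6],[[0,0,0],[1,3,-25],6],[[0,0,0],[1,3,-25],6],[[0,0,0],[1,3,-25],6]]' 60; python3 -m jog '[[[0,0,0],[0,0,8],6],[[0,0,0],[0,0,14],6],[[0,0,0],[0,0,17],6],[[0,0,0],[0,0,17],6]]';python3 -m jog '[[[0,0,0],[0,0,2],6],[[0,0,0],[0,0,4],6],[[0,0,0],[0,0,4],6]]'
```

```text
time_s: 9.03
tool_pos: [552.6, 20.5, 249.6]
ee_rot: [-0.0, 0.851, 0.525, -0.001]
wrist_force: [-0.5, 0.2, -0.6]
opening: 5.3
finger_force: 0.0
time_s: 9.37
tool_pos: [553.6, 20.3, 236.0]
ee_rot: [0.002, 0.851, 0.525, 0.002]
wrist_force: [-0.9, -2.3, 14.5]
opening: 5.1
finger_force: 7.5
time_s: 9.62
tool_pos: [554.7, 19.9, 235.7]
ee_rot: [0.004, 0.851, 0.525, 0.004]
wrist_force: [-0.9, -3.6, 28.8]
opening: 5.1
finger_force: 14.2
```

```bash
python3 - <<'E'
from h import *
s=robot.read_state(); m=rot(s["ee_rot"])
F=np.array(s["wrist_force"]);M=np.array(s["ft_torque"])*1000
print(F,M,"tool F",m.inv().apply(F),"tool M",m.inv().apply(M)); 
W=eyes.snapshot("wrist"); S=eyes.snapshot("scene"); p=np.array(s["tool_pos"])
H=np.array([617.2,201.]);a=.4626;u=np.array([-np.sin(a),-np.cos(a)]);n=np.array([-np.cos(a),np.sin(a)])
print("TCP in door frame u,-n",(p[:2]-H)@u,-(p[:2]-H)@n)
print("ridge px",proj(W,[[*(H+190*u-26*n),245]]), "tips px", proj(W,[p+m.apply([11,y,-17]) for y in (-10,10)]))
a=np.hstack([cv2.resize(W["color"][150:390,180:440],(433,400)),cv2.resize(S["color"][135:235,260:350],(360,400),interpolation=cv2.INTER_CUBIC)])
cv2.imwrite("pics/w4.png",a[:,:,::-1])
print(((proj(S,[p+m.apply([0,0,d]) for d in (-17,0)])-[260,135])*4+[433,0]))
E
```

```text
[-0.91321005 -3.61135591 28.78893564] [-419.13517084  501.27506579   72.23556974] tool F [ -3.5324765    1.11706468 -28.7915341 ] tool M [ 260.46518027 -598.55636705  -77.82753941]
TCP in door frame u,-n 189.99796859985747 24.899059588238796
ridge px [[315.11308571 301.95546882]] tips px [[284.81606689 284.0665704 ]
 [339.27001667 284.107249  ]]
[[607.52398527 235.23896238]
 [608.30180307 259.69704487]]
```

View pics/w4.png

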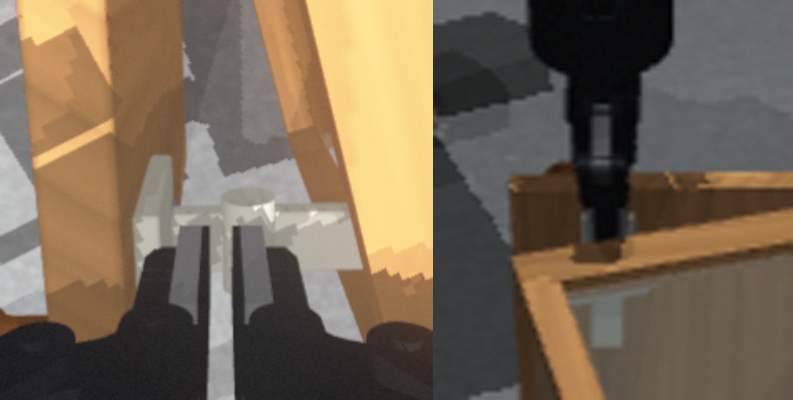

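Wrist crop: the ridge top is at (248,195), and the left finger's thick back is over the plate at (140,255), which agrees with the measured moment. I lift, close fully and shift 4 mm away from the plate.

```bash
python3 -m jog '[[[0,0,0],[0,0,-20],0],[[0,0,0],[0,4,-20],0],[[0,0,0],[0,4,-20],0],[[0,0,0],[0,4,-20],0],[[0,0,0],[0,4,-20],0]]' 60; python3 -m jog '[[[0,0,0],[0,0,8],0],[[0,0,0],[0,0,14],0],[[0,0,0],[0,0,17],0],[[0,0,0],[0,0,17],0]]'; python3 -c "
from h import *
s=robot.read_state();p=np.array(s['tool_pos']);m=rot(s['ee_rot']);print(m.inv().apply(s['wrist_force']),m.inv().apply(s['ft_torque'])*1000)
H=np.array([617.2,201.]);a=.4626;u=np.array([-np.sin(a),-np.cos(a)]);n=np.array([-np.cos(a),np.sin(a)])
print((p[:2]-H)@u,-(p[:2]-H)@n)"
```

```text
time_s: 10.13
tool_pos: [555.8, 18.8, 247.5]
ee_rot: [-0.001, 0.851, 0.526, -0.001]
wrist_force: [-1.0, 0.9, -0.4]
opening: -0.2
finger_force: 0.0
time_s: 10.47
tool_pos: [555.9, 18.8, 231.1]
ee_rot: [-0.001, 0.851, 0.526, -0.001]
wrist_force: [-0.1, -1.2, -0.3]
opening: 0.2
finger_force: 0.0
[-1.07031281  0.45512799  0.30460575] [27.43983231 21.61946126 33.34339962]
190.38330184801592 26.430421960655014
```

Free now. I descend in small steps until the ridge force rises.

```bash
python3 -m jog '[[[0,0,0],[0,0,2],0],[[0,0,0],[0,0,4],0],[[0,0,0],[0,0,4],0]]'; python3 -m jog '[[[0,0,0],[0,0,2],0],[[0,0,0],[0,0,2],0]]';python3 -m jog '[[[0,0,0],[0,0,2],0],[[0,0,0],[0,0,2],0]]'
```

```text
time_s: 10.72
tool_pos: [556.6, 18.7, 229.1]
ee_rot: [0.0, 0.851, 0.526, 0.0]
wrist_force: [-0.4, -0.9, 4.2]
opening: -0.3
finger_force: 1.8
time_s: 10.88
tool_pos: [556.7, 18.6, 227.5]
ee_rot: [0.001, 0.851, 0.525, 0.001]
wrist_force: [0.2, -0.4, 5.3]
opening: -0.3
finger_force: 2.9
time_s: 11.05
tool_pos: [556.9, 18.5, 225.9]
ee_rot: [0.001, 0.851, 0.525, 0.001]
wrist_force: [-0.6, -1.5, 8.3]
opening: 0.2
finger_force: 3.8
```

Catch pressed about 4.5 mm at 8 N. I pull the door along its arc while holding the ridge down.

```bash
python3 -m jog '[[[0,0,0.02],[-0.5,-4,0.5],0],[[0,0,0.05],[-1.1,-9.5,0.5],0],[[0,0,0.075],[-1.5,-14.5,0.5],0],[[0,0,0.1],[-1.7,-19.5,0.5],0],[[0,0,0.125],[-1.8,-24.5,0.5],0],[[0,0,0.15],[-1.9,-29,0.5],0]]'; python3 -m jog '[[[0,0,0.025],[0,-5,0],0],[[0,0,0.05],[0,-10,0],0],[[0,0,0.075],[0,-15,0],0],[[0,0,0.1],[0,-20,0],0],[[0,0,0.125],[0,-25,0],0],[[0,0,0.15],[-0.5,-30,0],0]]'; python3 - <<'E'
from h import *
W=eyes.snapshot("wrist");T=eyes.snapshot("top"); 
cv2.imwrite("pics/w5.png",W["color"][:,:,::-1]); cv2.imwrite("pics/t5.png",T["color"][:,:,::-1])
c=T["color"].astype(int)
# knob: saturated red-brown
h=cv2.cvtColor(T["color"],cv2.COLOR_RGB2HSV)
m=((h[...,0]<14)&(h[...,1]>110)&(h[...,2]>60)).astype(np.uint8); m[:,380:]=0;m[:200]=0;m[:,:200]=0;m[340:]=0
n,l,st,ce=cv2.connectedComponentsWithStats(m)
print([(st[i].tolist(),ce[i].round(1).tolist()) for i in range(1,n) if st[i,4]>8])
H=np.array([617.2,201.])
for ph in (.3,.4,.5,.6):
  a=.1826+ph;u=np.array([-np.sin(a),-np.cos(a)]);n=np.array([-np.cos(a),np.sin(a)])
  print(ph,proj(T,[[*(H+216*u+51*n),238]]).round(1),proj(W,[[*(H+216*u+51*n),238]]).round(1))
E
```

```text
time_s: 11.55
tool_pos: [530.1, 30.1, 226.0]
ee_rot: [0.001, 0.888, 0.46, 0.002]
wrist_force: [1.1, -0.4, 8.2]
opening: -0.1
finger_force: 3.9
time_s: 12.05
tool_pos: [505.0, 46.3, 225.7]
ee_rot: [0.001, 0.92, 0.392, 0.001]
wrist_force: [-0.8, -1.6, 7.7]
opening: -0.0
finger_force: 4.0
[([378, 200, 2, 9, 15], [378.6, 203.8]), ([288, 300, 10, 7, 31], [292.2, 302.4])]
0.3 [[310.5 286.9]] [[275.1 377.9]]
0.4 [[304.1 293.2]] [[220.6 378.1]]
0.5 [[297.1 298.9]] [[165.5 373.8]]
0.6 [[289.6 303.8]] [[109.8 364.7]]
```

Top view mask puts the knob at (292,302), so the door is at about 0.57 and past the catch. I keep swinging.

```bash
python3 -m jog '[[[0,0,0.06],[-1.3,-11.5,0],0],[[0,0,0.12],[-1.9,-23,0],0],[[0,0,0.18],[-1.8,-34.5,0],0],[[0,0,0.24],[-1,-46,0],0],[[0,0,0.3],[0.5,-57.7,0],0]]'; python3 -m jog '[[[0,0,0.06],[-1.3,-11.5,0],0],[[0,0,0.12],[-1.9,-23,0],0],[[0,0,0.18],[-1.8,-34.5,0],0],[[0,0,0.24],[-1,-46,0],0],[[0,0,0.3],[0.5,-57.7,0],0]]'; python3 -m jog '[[[0,0,0.06],[-1.3,-11.5,0],0],[[0,0,0.12],[-1.9,-23,0],0],[[0,0,0.18],[-1.8,-34.5,0],0],[[0,0,0.24],[-1,-46,0],0],[[0,0,0.3],[0.5,-57.7,0],0]]'; cat > door.py <<'E'
from h import *
T=eyes.snapshot("top")
h=cv2.cvtColor(T["color"],cv2.COLOR_RGB2HSV)
m=((h[...,0]<14)&(h[...,1]>110)&(h[...,2]>60)).astype(np.uint8); m[:,360:]=0;m[:200]=0;m[:,170:]*=1;m[:,:170]=0;m[380:]=0
n,l,st,ce=cv2.connectedComponentsWithStats(m)
H=np.array([617.2,201.])
f=np.linspace(0,2,401);a=.1826+f
K=np.c_[H+216*np.c_[-np.sin(a),-np.cos(a)]+51*np.c_[-np.cos(a),np.sin(a)],0*a+238]; q=proj(T,K)
for i in range(1,n):
    if st[i,4]>8:
        d=np.hypot(*(q-ce[i]).T); print(st[i].tolist(),ce[i].round(1),"phi",f[d.argmin()],"dist",d.min().round(1))
s=robot.read_state(); p=np.array(s["tool_pos"]);print(p,s["joint_positions"].round(2))
E
python3 door.py
```

```text
time_s: 12.57
tool_pos: [464.1, 87.7, 225.9]
ee_rot: [0.0, 0.968, 0.249, 0.002]
wrist_force: [2.5, 0.8, 8.0]
opening: 0.4
finger_force: 3.8
time_s: 12.98
tool_pos: [437.0, 138.8, 226.1]
ee_rot: [-0.0, 0.995, 0.102, 0.003]
wrist_force: [3.0, -0.1, 7.1]
opening: 0.2
finger_force: 3.8
time_s: 13.4
tool_pos: [426.0, 195.3, 226.2]
ee_rot: [-0.001, 0.999, -0.048, 0.003]
wrist_force: [4.2, -0.2, 6.4]
opening: -0.0
finger_force: 3.7
[170, 205, 8, 21, 66] [174.  215.3] phi 2.0 dist 68.4
[425.5169466  196.95463492 226.04148943] [ 0.35 -0.12  1.55  0.    1.7   2.02]
```

```bash
python3 -m jog '[[[0,0,0.06],[-1.3,-11.5,0],0],[[0,0,0.12],[-1.9,-23,0],0],[[0,0,0.18],[-1.8,-34.5,0],0],[[0,0,0.24],[-1,-46,0],0],[[0,0,0.26],[-0.5,-49.5,0],0],[[0,0,0.26],[-0.5,-49.5,0],0]]'; python3 -m jog '[[[0,0,0],[0,3,-15],0],[[0,0,0],[0,5,-40],0],[[0,0,0],[0,5,-75],0],[[0,0,-0.1],[0,25,-100],0],[[0,0,-0.2],[-20,55,-100],30],[[0,0,-0.3],[-40,90,-100],60],[[0,0,-0.4],[-60,125,-100],100],[[0,0,-0.5],[-60,155,-100],100]]'; python3 door.py
```

```text
time_s: 13.95
tool_pos: [429.9, 244.8, 225.9]
ee_rot: [-0.001, 0.984, -0.176, 0.002]
wrist_force: [3.5, -0.5, 8.7]
opening: 0.0
finger_force: 3.9
time_s: 14.62
tool_pos: [316.2, 118.8, 324.4]
ee_rot: [-0.0, 0.997, 0.077, 0.0]
wrist_force: [0.4, -0.5, 1.6]
opening: 48.3
finger_force: 0.0
[170, 205, 8, 21, 67] [174.  215.8] phi 2.0 dist 68.0
[192, 295, 15, 11, 98] [197.7 301. ] phi 1.685 dist 1.4
[316.14308728 115.56706049 325.15622533] [ 0.24 -0.48  1.64 -0.    1.98  1.65]
```

Door at about 1.7 rad, wide open. Next I move in front of the case with the tool tilted 45°.

```bash
python3 -m jog '[[[0,0,0.07],[20,30,0],100],[[0,0,0.14],[45,60,10],100],[[0,0,0.2],[75,89,20],100],[[0,0,0.2],[112,89,25],100],[[0,0,0.2],[112,89,25],100]]'; python3 -m jog '[[[0,0.11,0],[14,-3,20],100],[[0,0.22,0],[28,-6,40],100],[[0,0.33,0],[42,-9,60],100],[[0,0.44,0],[56,-12,80],100],[[0,0.55,0],[70,-15,100],100],[[0,0.66,0],[84,-18,120],100],[[0,0.785,0],[98,-21,140],100],[[0,0.785,0],[109,-22.5,156],100],[[0,0.785,0],[109,-22.5,156],100],[[0,0.785,0],[109,-22.5,156],100]]'; cat > bomb.py <<'E'
from h import *
import sys
W=eyes.snapshot("wrist"); s=robot.read_state(); p=np.array(s["tool_pos"]); m=rot(s["ee_rot"])
print(p.round(1),s["joint_positions"].round(2),"z axis",m.apply([0,0,1]).round(3),"y",m.apply([0,1,0]).round(3))
cv2.imwrite(f"pics/{sys.argv[1]}.png",W["color"][:,:,::-1])
g=proj(W,[[640,58,54]])[0]; print("guess px",g)
h=cv2.cvtColor(W["color"],cv2.COLOR_RGB2HSV)
k=((h[...,1]<60)&(h[...,2]>110)).astype(np.uint8)
n,l,st,ce=cv2.connectedComponentsWithStats(cv2.morphologyEx(k,cv2.MORPH_OPEN,np.ones((5,5))))
for i in range(1,n):
    if st[i,4]>300: print(st[i].tolist(),ce[i].round(),plane(W,*ce[i],54).round(1))
gr=cv2.medianBlur(cv2.cvtColor(W["color"],cv2.COLOR_RGB2GRAY),5)
d=np.linalg.norm(np.array(W["position"])-[640,58,54]); r=W["fx"]*25/d; print("r exp",r)
c=cv2.HoughCircles(gr,cv2.HOUGH_GRADIENT,1,20,param1=80,param2=18,minRadius=int(r*.85),maxRadius=int(r*1.2))
if c is not None:
    for q in c[0][:6]: print("circ",q.round(1),plane(W,q[0],q[1],54).round(1))
E
python3 bomb.py w6
```

```text
time_s: 15.08
tool_pos: [445.8, 46.3, 292.6]
ee_rot: [0.0, 1.0, -0.028, -0.005]
wrist_force: [-0.6, 0.5, -1.7]
opening: 85.7
finger_force: 0.0
time_s: 15.92
tool_pos: [552.1, 64.3, 142.4]
ee_rot: [0.01, 0.924, -0.024, 0.381]
wrist_force: [0.1, 0.2, 0.5]
opening: 85.3
finger_force: 0.0
[553.   64.3 144.7] [ 0.11 -0.35  2.08 -0.19  0.64  1.84] z axis [ 0.706 -0.037 -0.707] y [-0.053 -0.999 -0.   ]
guess px [314.01196138 216.20324114]
[186, 0, 299, 120, 28057] [338.  51.] [813.1  26.6  54. ]
[533, 0, 107, 42, 3634] [590.  18.] [ 844.4 -215.2   54. ]
[457, 11, 181, 253, 18052] [517. 124.] [ 717.3 -109.7   54. ]
[24, 29, 168, 207, 14668] [125. 132.] [725.3 203.9  54. ]
[254, 119, 35, 26, 687] [272. 132.] [719.8  87.5  54. ]
[447, 167, 193, 223, 22935] [573. 298.] [ 571.  -102.4   54. ]
[283, 183, 68, 69, 3714] [316. 217.] [639.4  56.3  54. ]
[123, 282, 66, 91, 2400] [150. 317.] [572.8 163.6  54. ]
[170, 290, 286, 158, 32366] [308. 370.] [535.4  67.3  54. ]
[52, 464, 39, 16, 460] [ 73. 473.] [491.3 191.8  54. ]
[534, 464, 39, 16, 482] [552. 473.] [478.3 -57.2  54. ]
r exp 35.22645637424755
circ [316.5 216.5  34.7] [639.7  56.3  54. ]
circ [164.5 352.5  40.2] [550.3 152.2  54. ]
```

Bomb found at pixel (316,216), radius 35, which is world (640,56,54). I advance along the tool axis.

```bash
python3 -m jog '[[[0,0,0],[0,1,25],100],[[0,0,0],[-1,3.5,50],100],[[0,0,0],[-1,3.5,75],100],[[0,0,0],[-1,3.5,100],100],[[0,0,0],[-1,3.5,120],100],[[0,0,0],[-1,3.5,135],100],[[0,0,0],[-1,3.5,145],100],[[0,0,0],[-1,3.5,152],100],[[0,0,0],[-1,3.5,157],100],[[0,0,0],[-1,3.5,157],100]]' 25; python3 bomb.py w7; python3 -c "
from h import *
s=robot.read_state(); print(rot(s['ee_rot']).inv().apply(np.array([639.7,56.3,54])-s['tool_pos']))"
```

```text
time_s: 16.8
tool_pos: [663.6, 54.7, 32.5]
ee_rot: [0.01, 0.923, -0.025, 0.383]
wrist_force: [-0.5, 1.1, -0.7]
opening: 85.3
finger_force: 0.0
[663.2  54.7  32.6] [ 0.06  0.17  1.86 -0.25  0.34  1.89] z axis [ 0.707 -0.038 -0.706] y [-0.053 -0.999 -0.   ]
guess px [304.90291002 333.49292835]
[105, 0, 488, 129, 44853] [363.  52.] [782.   22.1  54. ]
[0, 31, 111, 290, 16564] [ 43. 155.] [722.9 166.6  54. ]
[546, 37, 94, 350, 22648] [603. 221.] [678.3 -60.   54. ]
[201, 121, 64, 52, 2085] [236. 150.] [721.7  84.4  54. ]
[238, 263, 145, 149, 17116] [310. 337.] [638.7  56.3  54. ]
[123, 302, 54, 71, 1111] [148. 337.] [641.8 111.2  54. ]
[448, 302, 54, 71, 1096] [477. 336.] [ 6.36e+02 -1.00e-01  5.40e+01]
r exp 71.03063039250365
circ [310.5 338.5  73.3] [638.2  56.2  54. ]
[ -1.47803025  -0.29932958 -31.79322965]
```

```bash
python3 -m jog '[[[0,0,0],[0,0,0],40],[[0,0,0],[0,0,0],40],[[0,0,0],[0,0,0],40],[[0,0,0],[0,0,0],40],[[0,0,0],[0,0,0],40],[[0,0,0],[0,0,0],40]]' 30; python3 -m jog '[[[0,0,0],[2,0,-2],40],[[0,0,0],[6,0,-6],40],[[0,0,0],[11,0,-11],40],[[0,0,0],[14,0,-14],40],[[0,0,0],[14,0,-14],40]]'
```

```text
time_s: 17.35
tool_pos: [662.8, 55.1, 32.3]
ee_rot: [0.01, 0.923, -0.024, 0.383]
wrist_force: [-5.3, 2.5, 5.2]
opening: 48.6
finger_force: 30.1
time_s: 17.77
tool_pos: [663.4, 54.8, 53.2]
ee_rot: [0.01, 0.923, -0.025, 0.384]
wrist_force: [0.3, 0.3, -1.2]
opening: 48.2
finger_force: 31.0
```

Bomb is held and lifted. I retreat, then bring the tool upright.

```bash
python3 -m jog '[[[0,0,0],[0,0,-10],40],[[0,0,0],[0,0,-30],40],[[0,0,0],[0,0,-55],40],[[0,0,0],[0,0,-80],40],[[0,0,0],[0,0,-105],40],[[0,0,0],[0,0,-130],40],[[0,0,0],[0,0,-145],40],[[0,0,0],[0,0,-150],40]]'; python3 -m jog '[[[0,-0.08,0],[0,10,-10],40],[[0,-0.18,0],[0,25,-22],40],[[0,-0.28,0],[0,40,-35],40],[[0,-0.38,0],[0,55,-48],40],[[0,-0.48,0],[0,70,-60],40],[[0,-0.58,0],[0,85,-72],40],[[0,-0.68,0],[0,100,-84],40],[[0,-0.75,0],[0,115,-94],40],[[0,-0.785,0],[0,125,-100],40],[[0,-0.785,0],[0,125,-100],40]]'; python3 -c "
from h import *
s=robot.read_state(); p=np.array(s['tool_pos']);m=rot(s['ee_rot']);print(p,m.as_matrix().round(3).tolist(),s['joint_positions'].round(2))
for h in ([449.4,-249.3],[529.6,-277.5]): print(m.inv().apply(np.array([*h,90])-p))"
```

```text
time_s: 18.43
tool_pos: [556.4, 60.7, 159.9]
ee_rot: [0.01, 0.923, -0.024, 0.384]
wrist_force: [0.0, 0.3, -0.6]
opening: 48.3
finger_force: 31.3
time_s: 19.27
tool_pos: [480.3, -62.5, 227.9]
ee_rot: [0.0, 1.0, -0.028, -0.001]
wrist_force: [0.0, 1.0, -1.3]
opening: 48.3
finger_force: 31.3
[480.28233492 -62.46211196 227.85014311] [[0.998, -0.056, -0.001], [-0.056, -0.998, -0.001], [-0.001, 0.001, -1.0]] [-0.21 -0.07  1.5  -0.    1.71  1.42]
[-20.2942213  188.16616965 138.00874665]
[ 61.34788075 211.86934619 137.92753536]
```

```bash
python3 -m jog '[[[0,0,-0.08],[-1,10,5],40],[[0,0,-0.18],[-2,26,10],40],[[0,0,-0.29],[-4,44,20],40],[[0,0,-0.4],[-6,62,30],40],[[0,0,-0.51],[-8,80,42],40],[[0,0,-0.62],[-10,98,54],40],[[0,0,-0.73],[-12,116,66],40],[[0,0,-0.84],[-14,134,80],40],[[0,0,-0.95],[-16,152,95],40],[[0,0,-1.06],[-18,170,110],40],[[0,0,-1.17],[-20,182,125],40],[[0,0,-1.28],[-20,188,138],40]]'; python3 -m jog '[[[0,0,0],[0,0,0],40],[[0,0,0],[0,0,0],40]]'; python3 - <<'E'
from h import *
W=eyes.snapshot("wrist");s=robot.read_state(); p=np.array(s['tool_pos']);m=rot(s['ee_rot'])
cv2.imwrite("pics/w8.png",W["color"][:,:,::-1])
print(p,m.as_matrix().round(3).tolist(),s['joint_positions'].round(2),s['opening'])
print("hollow in tool",m.inv().apply(np.array([449.4,-249.3,40])-p))
bc=p+m.apply([-1.5,0,-32]); q=proj(W,[bc,[449.4,-249.3,22],[529.6,-277.5,22],[501,-357,40],[421,-328.4,40]]); print("ball,hollows,bombs exp px",q.round())
g=cv2.medianBlur(cv2.cvtColor(W["color"],cv2.COLOR_RGB2GRAY),5)
for lo,hi in ((25,60),(60,100)):
    c=cv2.HoughCircles(g,cv2.HOUGH_GRADIENT,1,25,param1=80,param2=22,minRadius=lo,maxRadius=hi)
    if c is not None: print(c[0][:6].round(1).tolist())
E
```

```text
time_s: 20.27
tool_pos: [448.9, -248.0, 88.0]
ee_rot: [-0.0, 0.816, 0.577, -0.0]
wrist_force: [1.0, -0.5, -0.5]
opening: 48.3
finger_force: 31.3
time_s: 20.43
tool_pos: [449.2, -246.6, 89.0]
ee_rot: [-0.001, 0.819, 0.574, -0.0]
wrist_force: [0.1, -0.0, -0.2]
opening: 48.2
finger_force: 31.3
[ 449.77429511 -246.74345308   90.11746808] [[0.34, 0.94, 0.0], [0.94, -0.34, 0.0], [0.0, 0.0, -1.0]] [-0.57  0.1   1.61  0.    1.43 -0.23] 48.65789472142638
hollow in tool [-2.54095694  0.49496443 50.11721445]
ball,hollows,bombs exp px [[314. 337.]
 [314. 247.]
 [463. 246.]
 [460. 392.]
 [315. 392.]]
[[463.5, 242.5, 28.799999237060547]]
[[314.5, 333.5, 74.9000015258789]]
```

View pics/w8.png

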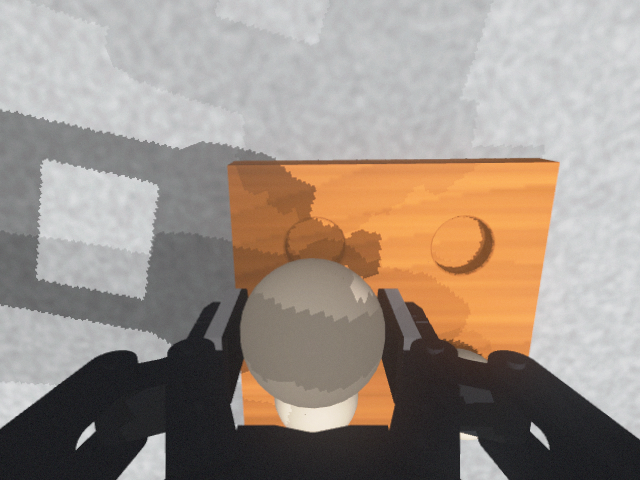

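Wrist view: the held bomb is at (314,334), the target hollow at about (316,244) and the other free hollow at (463,243). Alignment is within about 1 mm, so I lower it.

```bash
python3 -m jog '[[[0,0,0],[-0.7,1,15],40],[[0,0,0],[-0.7,1,35],40],[[0,0,0],[-0.7,1,52],40],[[0,0,0],[-0.7,1,65],40],[[0,0,0],[-0.7,1,73],40],[[0,0,0],[-0.7,1,77],40],[[0,0,0],[-0.7,1,77],40],[[0,0,0],[-0.7,1,77],40]]'; python3 -m jog '[[[0,0,0],[0,0,1],40],[[0,0,0],[0,0,2],40],[[0,0,0],[0,0,2],40]]'; python3 -m jog '[[[0,0,0],[0,0,1],40],[[0,0,0],[0,0,1.5],40],[[0,0,0],[0,0,1.5],40]]'
```

```text
time_s: 21.15
tool_pos: [450.9, -248.4, 14.1]
ee_rot: [0.001, 0.818, 0.575, 0.0]
wrist_force: [0.6, -0.8, -0.2]
opening: 48.8
finger_force: 31.3
time_s: 21.4
tool_pos: [450.4, -248.4, 11.5]
ee_rot: [0.0, 0.818, 0.576, 0.0]
wrist_force: [0.2, 0.5, -0.0]
opening: 48.2
finger_force: 31.3
time_s: 21.65
tool_pos: [450.3, -248.5, 9.9]
ee_rot: [0.0, 0.818, 0.576, 0.0]
wrist_force: [-0.5, -1.2, 1.4]
opening: 48.6
finger_force: 31.5
```

```bash
python3 -m jog '[[[0,0,0],[0,0,0.5],40],[[0,0,0],[0,0,1],40],[[0,0,0],[0,0,1],40]]'; python3 -m jog '[[[0,0,0],[0,0,0.5],40],[[0,0,0],[0,0,1],40],[[0,0,0],[0,0,1],40]]'
```

```text
time_s: 21.9
tool_pos: [450.4, -248.8, 9.4]
ee_rot: [0.001, 0.818, 0.576, -0.0]
wrist_force: [-2.2, -0.1, 6.3]
opening: 48.8
finger_force: 31.9
time_s: 22.15
tool_pos: [450.5, -249.0, 9.2]
ee_rot: [0.001, 0.818, 0.576, -0.0]
wrist_force: [-5.0, 0.4, 11.5]
opening: 48.2
finger_force: 32.3
```

```bash
python3 -m jog '[[[0,0,0],[0,0,-1.5],50],[[0,0,0],[0,0,-1.5],56],[[0,0,0],[0,0,-1.5],60],[[0,0,0],[0,0,-1.5],66],[[0,0,0],[0,0,-1.5],74],[[0,0,0],[0,0,-1.5],82],[[0,0,0],[0,0,-1.5],90],[[0,0,0],[0,0,-1.5],90]]'; python3 -m jog '[[[0,0,0],[0,0,-8],90],[[0,0,0],[0,0,-20],90],[[0,0,0],[0,0,-40],90],[[0,0,0],[0,0,-65],90],[[0,0,0],[0,0,-95],90],[[0,0,0],[0,0,-125],90],[[0,0,0],[0,0,-150],90],[[0,0,0],[0,0,-150],90]]'; python3 - <<'E'
from h import *
W=eyes.snapshot("wrist");T=eyes.snapshot("top");S=eyes.snapshot("scene")
for nm,I in (("w9",W),("t9",T),("s9",S)): cv2.imwrite(f"pics/{nm}.png",I["color"][:,:,::-1])
g=cv2.medianBlur(cv2.cvtColor(W["color"],cv2.COLOR_RGB2GRAY),5)
print("exp",proj(W,[[449.4,-249.3,40],[501,-357,40],[421,-328.4,40]]).round())
c=cv2.HoughCircles(g,cv2.HOUGH_GRADIENT,1,25,param1=80,param2=22,minRadius=25,maxRadius=60)
if c is not None:
    for q in c[0][:6]: print(q.round(1),plane(W,q[0],q[1],40).round(1))
# white balls in scene view
h=cv2.cvtColor(S["color"],cv2.COLOR_RGB2HSV); k=((h[...,1]<60)&(h[...,2]>120)).astype(np.uint8)
k[:250]=0;k[330:]=0;k[:,:120]=0;k[:,225:]=0
n,l,st,ce=cv2.connectedComponentsWithStats(k)
for i in range(1,n):
    if st[i,4]>40: print("scene",st[i].tolist(),plane(S,*ce[i],40).round(1))
print("jar/oil check T diff", np.abs(T["color"].astype(int)-cv2.imread("pics/top0.png")[:,:,::-1]).sum(2)[185:230,370:408].mean(), np.abs(T["color"].astype(int)-cv2.imread("pics/top0.png")[:,:,::-1]).sum(2)[200:232,150:184].mean())
E
python3 door.py
```

```text
time_s: 22.82
tool_pos: [450.1, -248.2, 8.9]
ee_rot: [-0.0, 0.818, 0.576, -0.0]
wrist_force: [-0.3, -0.3, -0.6]
opening: 76.8
finger_force: 0.0
time_s: 23.48
tool_pos: [452.5, -249.8, 167.0]
ee_rot: [0.006, 0.818, 0.576, 0.002]
wrist_force: [-0.0, -0.7, -0.5]
opening: 76.5
finger_force: 0.0
exp [[306. 217.]
 [416. 322.]
 [306. 323.]]
[305.5 218.5  33.8] [ 448.8 -250.    40. ]
[305.5 324.5  32.6] [ 419.9 -329.5   40. ]
[416.5 322.5  33. ] [ 501.2 -357.2   40. ]
[408.5 204.5  25.6] [ 520.9 -265.1   40. ]
scene [145, 264, 13, 11, 107] [ 404.6 -331.9   40. ]
scene [140, 289, 15, 14, 156] [ 489.7 -361.3   40. ]
jar/oil check T diff 2.6187134502923977 2.9595588235294117
[170, 205, 8, 21, 68] [174.  215.7] phi 2.0 dist 68.0
[192, 295, 15, 11, 97] [197.7 301. ] phi 1.685 dist 1.4
[ 449.7955571  -248.03698796  158.61193799] [-0.58  0.05  1.52 -0.    1.57 -0.23]
```

The wrist view puts the placed bomb at (306,219), within 1 mm of the hollow centre. The tray bombs and jars haven't moved, and the door is still open at about 1.69. I hand it in.

```bash
python3 -m jog '[[[0,0,0],[0,0,0],90],[[0,0,0],[0,0,0],90]]'; python3 -c "
from cell import job_done
print(job_done())"
```

```text
time_s: 23.85
tool_pos: [449.7, -248.0, 158.0]
ee_rot: [-0.001, 0.818, 0.576, -0.0]
wrist_force: [1.3, 0.8, 0.5]
opening: 77.1
finger_force: 0.0
the job is handed in; nothing more can be done
None
```

I pressed the catch, swung the door open to about 1.69 rad and left it there, set the bath bomb in a free hollow without dropping it, and handed the job in at about 24 s; jars and tray bombs had not moved (oil bottle not rechecked).

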